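# Fit the brass die in the pasta extruder head

## Robot

A 6-joint arm with a two-finger parallel gripper is mounted at the origin on the work surface. World frame = base frame: x ahead of the robot, y to its left, z up, the work surface at z = 0. Lengths are in m, angles in degrees, forces in N, time in s.
With the tool pointing down it reaches from about 0.325 to 0.775 m from the base axis. Payload 5.5 kg.
Tool frame: the origin (TCP) lies on the centre line of the jaws, within the pads' length; the fingertips stand 11 mm ahead of it and the grasp point (between the pads) lies 8 mm behind it; z points along the fingers, y is the line along which they close (so a half turn about z gives the same grasp; the last joint's range is limited). The gripper opens to 85 mm and grips with 20 to 120 N. Pads are 22 mm wide; open, the fingers measure 114 mm over their backs; the gripper's body (76 mm by 85 mm) begins 54 mm behind the grasp point. The pads swing forward as they close: fully open they stand 13 mm farther back than shut.
Start: joints at [61.152, 5.22, 70.514, -0, 104.267, -3.249], TCP at [0.259, 0.541, 0.242] pointing down, gripper open.
Joint ranges: [-164.24, 164.24], [-49.07, 125.15], [9.68, 141.18], [-86.29, 266.29], [3.28, 154.24], [-151.56, 151.56]. Speed limits (degrees/s): [147.25, 147.25, 172.46, 180, 180, 180].

## Interface

Orientations are given as [roll, pitch, yaw] about the fixed x, y, z axes, in that order (R = Rz(yaw) Ry(pitch) Rx(roll)).
In Python, from bench import robot gives the robot as it stands. The module is installed in compiled form; this text tells all that it offers.
- The arm moves only by the tool arm_command, never from a script. Its argument "commands" is a list of rows, each a list of 3 entries, a list of its own where there are three numbers: the shift along the tool's x, y, z in units of 500 mm (1.0 is 500 mm), then the turn, a rotation vector about the tool's x, y, z in units of 360 degrees (1.0 is 360 degrees), then the closure in counts, from 0 (fully open) to 255 (shut). In form: [[[tx, ty, tz], [wx, wy, wz], fingers], ...]. A call has 1 to 20 rows; each row is the pose to reach, as a shift and turn from the pose commanded when the call began, along the tool's axes at that moment, turning the shorter way round; what a row does not reach only later rows make up. A row lasts 1/10 s, in which the tool goes at most 50 mm and 8.59 degrees, less where a joint would pass 70% of its speed; a pose out of reach is approached as far as the arm can. A call with a number of a shift or a turn outside -1 to 1 is refused whole. A call with a gripper value outside its range is refused whole. The fingers move at their own pace and stop on an object; the grip force is fixed at half the most. Time passes only in rows, so rows that repeat a pose let the fingers close. It gives the time, the measured TCP pose, the force, the opening and the grip force at its end, in the units of the state.
- robot.get_state(): the state, without advancing time (a new reading comes with each control period).
- robot.camera(name): name is "scene" or "top"; returns the picture (384x512x3 uint8, red, green, blue); there is no depth.
- robot.get_calibration(name): a dict with "vfov" (degrees; the focal length in pixels is half the picture's height over the tangent of half this angle, whatever the lens; pixels are square), "cx", "cy" (the principal point, pixels), "rvec" (rotation vector, rad) and "tvec" (3), from world to camera coordinates, as OpenCV has them. Camera axes: x right, y down, z forward; pixel columns grow to the right and rows downward; lengths in m; the calibration is good to about 2 mm. A picture is of the moment at which its call begins. get_calibration takes no time and is no camera call.
- robot.job_done(): hands the job in; it is judged then, once.
The state is a dict: "time": time; "joint_positions": joint angles; "qvel": joint speeds; "joint_efforts": joint torques, N m; "position": TCP position; "ee_rot": TCP orientation; "contact_force": force on the tool from outside, world axes, zero at the start; "ft_torque": the same for the moment, N m; "gripper_width": finger opening in m; "gripper_force": force on a finger pad.
Only numpy, scipy, OpenCV 4.12 (cv2) and the standard library are available. Lean on these libraries where they do the work, as an engineer would, in place of code of your own. Each camera call takes 0.05 s, during which the arm holds its last target. There are 200 camera calls.

## Task

Fit the brass die into the pasta extruder: drop it flat, stud up, into the bore of the upright extruder head, then set the steel retaining ring with the red grip bar over it between the two blue claws, and turn the ring clockwise (seen from above) until its ears lie squarely under the claws. Leave the white and dark dies out of it, and let go.

Things in the scene. Friction and masses are not known exactly. Their poses are not given: they have to be found in the camera images.
- barrel: Extruder head, fixed to the bench: upright aluminium drum 116 mm across, mouth up, a blue claw at its own +y and -y. Origin: centre of its underside on the bench; z up. Bore in the middle 72 mm wide, 10 mm deep: rim z = 70 mm, floor z = 60 mm. The mouth is open 80 mm wide between the claw roofs, unobstructed along x. The ring's ears go under the claws only by turning clockwise seen from above.
- claw (a point): Middle of the top of the +y claw, axes as the barrel's; barrel y = 52, z = 92 mm. Roof 60 mm long in x, |y| 40 to 64 mm, underside z = 84 mm; post behind it, inner face |y| = 56 mm. A stop block under the roof closes its +x end (x = 16 to 30 mm). The -y claw is the same turned half round (stop at -x).
- die_brass: Brass die on the bench to the robot's left: disc 56 mm across, 12 mm thick, eight dark holes, and a round grip stud on its axis, 16 mm across, from 12 to 30 mm above the underside. Origin: centre of the underside; z up; yaw is free. 0.14-0.28 kg. Not the like-shaped white (slits) or plain dark one. In the bore: 8 mm play all round, its top 2 mm above the rim, stud top 18 mm above that.
- ring: Steel ring, 60 mm outside, 40 inside, 8 thick, flat on the bench to the right. Origin: centre of underside, z up. Ears along own y, 24 wide, tips 48 mm out. Red bar along own x, 58 long, 14 wide, 34-50 mm up: grip it across. 0.14-0.28 kg, half-turn symmetric. Sits on the die at barrel z 72 mm. Goes down with its y 50-130 deg (75 suits) anticlockwise of barrel y; locked in line, stops 5 deg beyond.
Not all that is in view belongs to the job. Leave any green, purple or turquoise look-alike of the barrel alone.

How it is judged:
By the outcome, as a careful person would: the job done as asked, in the order asked, and still so for the second after the job is handed in, with the robot touching nothing.
It also fails if it takes over 54 s, if anything falls off the work surface, if the arm or the gripper's body presses on something with over 40 N, if the wrist force passes 120 N, or if a joint passes its speed limit or range.

## Working session

There is one attempt and no reset: what is moved stays moved. The work goes in short steps, Python scripts to look and compute and a tool call to move; the robot and the scene stay as the last step left them, time stands still between calls to the robot, and variables do not carry over. Pictures are saved under pics/ and viewed, at most 10 in all, crops included, and the job is handed in when it is done.

Besides the shell and the picture viewer there is one more tool, called after ">>>" in YAML: its name, and indented under it one key for each argument. arm_command: Moves the arm, as the interface text tells. Its arguments: {"type":"object","properties":{"commands":{"type":"array","items":{"type":"array"}}},"required":["commands"]}

```bash
mkdir -p pics
cat > h.py <<'E'
import numpy as np, cv2
from bench import robot
from scipy.spatial.transform import Rotation as R
def cal(n):
    c=robot.get_calibration(n); f=192/np.tan(np.radians(c["vfov"])/2)
    K=np.array([[f,0,c["cx"]],[0,f,c["cy"]],[0,0,1]]); Rm=cv2.Rodrigues(np.array(c["rvec"],float))[0]
    return K,Rm,np.array(c["tvec"],float)
def ray(n,u,v,z):
    K,Rm,t=cal(n); o=-Rm.T@t; d=Rm.T@np.linalg.inv(K)@np.array([u,v,1.]); return o+d*(z-o[2])/d[2]
def proj(n,p):
    K,Rm,t=cal(n); q=K@(Rm@np.array(p,float)+t); return q[:2]/q[2]
def shot(n,f=None):
    a=robot.camera(n)
    if f: cv2.imwrite("pics/"+f,a[:,:,::-1])
    return a
E
python3 - <<'E'
from h import *
shot("scene","s0.png");shot("top","t0.png")
for n in("scene","top"):print(robot.get_calibration(n))
print(robot.get_state())
E
```

```text
{'vfov': 45.69741765562345, 'cx': 252.27491005438907, 'cy': 195.78951361741662, 'rvec': array([ 0.76756795,  2.69147935, -0.94688159]), 'tvec': array([ 0.3839784 , -0.12871335,  1.19685142])}
{'vfov': 50.11843624518571, 'cx': 257.54077265335246, 'cy': 188.95909647077966, 'rvec': array([ 2.21594278, -2.17400926,  0.07114413]), 'tvec': array([-0.02750362,  0.47841105,  1.16327416])}
{'time': 0.1, 'joint_positions': array([ 6.11521399e+01,  5.25760372e+00,  7.05739557e+01,  1.46169078e-03,
        1.04264582e+02, -3.24852154e+00]), 'qvel': array([-0.03755366, -0.14638609, -0.19832189, -0.05559146,  0.03864022,
        0.01071985]), 'joint_efforts': array([ 1.71633688e-03, -4.60214710e+01, -4.19218647e+01, -6.93919401e-05,
        1.05512716e-02, -1.34044831e-05]), 'position': array([0.25913344, 0.54091607, 0.24128644]), 'ee_rot': array([-1.79904093e+02, -6.86301591e-03,  1.54401015e+02]), 'contact_force': array([ 0.08358026,  0.00169072, -0.00076086]), 'ft_torque': array([ 0.01688468,  0.01403545, -0.0083563 ]), 'gripper_force': 0.0, 'gripper_width': 0.08546430379545415}
```

View pics/t0.png

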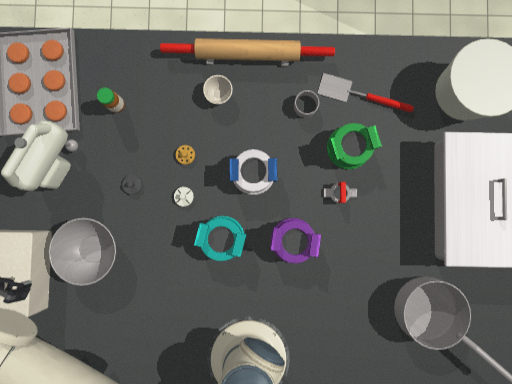

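View pics/s0.png

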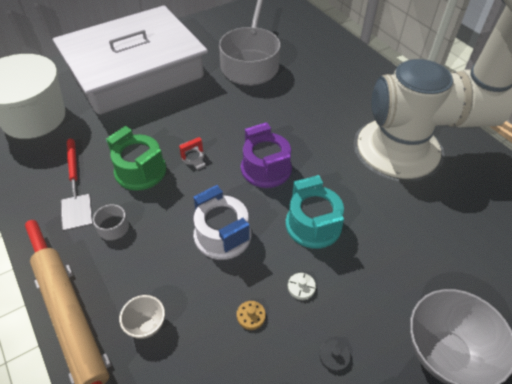

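The top view shows the brass die (185,155), white die (183,197), dark die (131,185), the blue-clawed barrel (253,171), and the ring with red bar (341,192). Look-alikes:
- **Die:** the brass one has holes; white (183,197) and dark (131,185) are the wrong ones.
- **Barrel:** blue claws; teal (220,239), purple (296,241) and green (353,146) are decoys.
- **Ring:** the only other red items are the spatula and rolling-pin handles.

```bash
cat > m.py <<'E'
from h import *
def masks(a,roi):
    hsv=cv2.cvtColor(a,cv2.COLOR_RGB2HSV); m0=np.zeros(a.shape[:2],np.uint8); x0,y0,x1,y1=roi; m0[y0:y1,x0:x1]=255
    f=lambda lo,hi:cv2.inRange(hsv,np.array(lo),np.array(hi))&m0
    return dict(blue=f((100,120,40),(122,255,255)),red=f((0,150,60),(6,255,255))|f((174,150,60),(180,255,255)),brass=f((10,110,60),(28,255,255)))
def blobs(m,amin=25):
    o=[]
    for c in cv2.findContours(m,0,2)[0]:
        if cv2.contourArea(c)>=amin:
            M=cv2.moments(c); o.append((M['m10']/M['m00'],M['m01']/M['m00'],cv2.contourArea(c),c))
    return o
E
python3 - <<'E'
from m import *
np.set_printoptions(precision=4,suppress=True)
for n,roi in(("top",(165,130,365,215)),("scene",(175,130,280,335))):
    a=shot(n)
    for k,m in masks(a,roi).items():
        z=dict(blue=.092,red=.05,brass=.012)[k]
        for u,v,ar,c in blobs(m):
            r=cv2.minAreaRect(c); bp=cv2.boxPoints(r); w=np.array([ray(n,*p,z)[:2] for p in bp])
            print(n,k,round(u,1),round(v,1),ar,ray(n,u,v,z)[:2],'boxc',w.mean(0),'sides',np.linalg.norm(w[1]-w[0]),np.linalg.norm(w[2]-w[1]),
              'ang',np.degrees(np.arctan2(*(w[1]-w[0])[::-1])))
    b=cv2.resize(a[130:215,165:365] if n=="top" else a[130:335,130:290],None,fx=4 if n=="top" else 3,fy=4 if n=="top" else 3,interpolation=cv2.INTER_CUBIC)
    if n=="top": cv2.imwrite("pics/c0.png",b[:,:,::-1])
E
```

```text
top blue 272.2 168.9 166.0 [ 0.529  -0.0562] boxc [ 0.5288 -0.0557] sides 0.02151949320193207 0.05934193211930649 ang -88.8623088339751
top blue 233.2 168.9 158.0 [0.527  0.0483] boxc [0.5254 0.0489] sides 0.021490061971012078 0.0619879121694453 ang -88.8623088339751
top red 342.4 191.8 103.0 [ 0.4733 -0.2544] boxc [ 0.4728 -0.2518] sides 0.01953115285866329 0.055719054026056654 ang -88.88650254308102
top brass 185.0 154.3 278.0 [0.575  0.1926] boxc [0.5744 0.194 ] sides 0.054768104612643025 0.05513573373722009 ang -88.84913476998092
scene blue 233.6 228.8 282.5 [0.5307 0.0537] boxc [0.5303 0.0542] sides 0.05109855403360991 0.05697798817691324 ang -121.74249409636221
scene blue 207.3 194.5 228.5 [ 0.5333 -0.0526] boxc [ 0.5335 -0.0507] sides 0.061890497857182585 0.029289466743282228 ang -177.69144471243203
scene red 190.2 145.2 142.5 [ 0.4811 -0.2446] boxc [ 0.4827 -0.238 ] sides 0.05987515329168329 0.04492051255671061 ang 179.9492476902388
scene brass 250.8 314.7 599.0 [0.5791 0.1978] boxc [0.5782 0.1971] sides 0.05635463507331054 0.056355233311212345 ang -164.284327033687
```

View pics/c0.png

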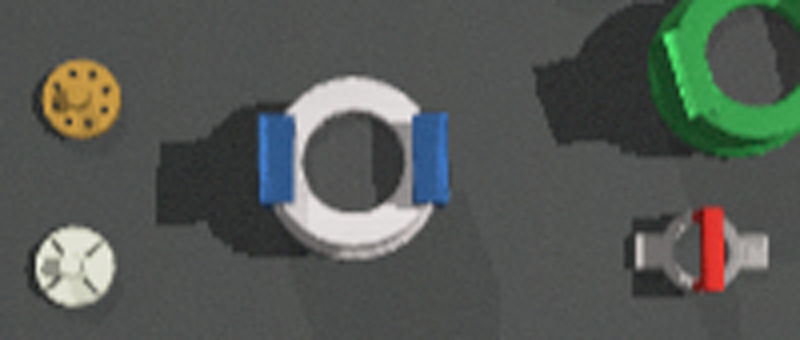

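The crop confirms the choice: the brass disc with eight holes is at crop (80,98), the barrel's bore is centred at about (354,161), and the ring has its ears along the image's horizontal with the bar across. Next I refine the centres and angles.

Run:
```python
from m import *
np.set_printoptions(precision=4,suppress=True)
a=shot("top"); g=cv2.cvtColor(a,cv2.COLOR_RGB2GRAY); hsv=cv2.cvtColor(a,cv2.COLOR_RGB2HSV)
for n in("top","scene"): K,Rm,t=cal(n); print(n,'cam',-Rm.T@t)
mk=masks(a,(165,130,365,215))
def pca(m,z):
    v,u=np.nonzero(m); w=np.array([ray("top",x,y,z)[:2] for x,y in zip(u,v)]); c=w.mean(0); l,V=np.linalg.eigh(np.cov((w-c).T)); e=V[:,1]; return c,np.degrees(np.arctan2(e[1],e[0]))%180,np.sqrt(l*12)
for x0,x1 in((225,245),(262,285)):
    m=mk['blue'].copy(); m[:,:x0]=0; m[:,x1:]=0; print('claw',pca(m,.092))
print('bar',pca(mk['red'],.05))
# bore: bright rim, hole dark
rim=((g>130)&(hsv[...,1]<60)).astype(np.uint8)*255; rim|=mk['blue']
r=rim.copy(); r[:, :225]=0; r[:,285:]=0; r[:140]=0; r[205:]=0
cs,h=cv2.findContours(r,cv2.RETR_CCOMP,2)
for c in cs:
    if cv2.contourArea(c)>300:
        e=cv2.fitEllipse(c); print('barrel cont',e[0],e[1],cv2.contourArea(c),ray("top",*e[0],.07)[:2])
# ring ears
g2=(g>95).astype(np.uint8)*255; m=g2|mk['red']; m[:,:318]=0; m[:,362:]=0; m[:178]=0; m[208:]=0
for u,v,ar,c in blobs(m,20): print('ring',u,v,ar,cv2.minAreaRect(c),ray("top",*cv2.minAreaRect(c)[0],.008)[:2])
u,v,ar,c=blobs(mk['brass'],100)[0]; (p,rad)=cv2.minEnclosingCircle(c); print('die',p,rad,ray("top",*p,.010)[:2])
```

```text
top cam [ 0.4103 -0.0112  1.1893]
scene cam [0.7788 0.5172 0.8499]
claw (array([0.5271, 0.0483]), np.float64(1.7860222021546406), array([0.0222, 0.0608]))
claw (array([ 0.5289, -0.0561]), np.float64(1.1455541813815842), array([0.0235, 0.0612]))
bar (array([ 0.4732, -0.2543]), np.float64(0.9937049828030524), array([0.0176, 0.0595]))
barrel cont (253.2664031982422, 170.87469482421875) (42.59010314941406, 47.86949920654297) 1569.5 [ 0.5249 -0.0054]
barrel cont (253.2676239013672, 169.9763641357422) (26.334218978881836, 27.405759811401367) 560.0 [ 0.5274 -0.0053]
ring 340.7142271422714 192.25994259942598 406.5 ((340.0, 192.0), (20.0, 32.0), 90.0) [ 0.475  -0.2564]
die (184.85714721679688, 154.38095092773438) 9.89352035522461 [0.575  0.1933]
```

>>> arm_command:
  commands:
    - [[-0.8716, -0.3518, 0.1], [0, 0, 0.1789], 0]
    - [[-0.8716, -0.3518, 0.1], [0, 0, 0.1789], 0]
    - [[-0.8716, -0.3518, 0.1], [0, 0, 0.1789], 0]
    - [[-0.8716, -0.3518, 0.1], [0, 0, 0.1789], 0]
    - [[-0.8716, -0.3518, 0.1], [0, 0, 0.1789], 0]
    - [[-0.8716, -0.3518, 0.1], [0, 0, 0.1789], 0]
    - [[-0.8716, -0.3518, 0.1], [0, 0, 0.1789], 0]
    - [[-0.8716, -0.3518, 0.1], [0, 0, 0.1789], 0]
    - [[-0.8716, -0.3518, 0.1], [0, 0, 0.1789], 0]
    - [[-0.8716, -0.3518, 0.1], [0, 0, 0.1789], 0]
    - [[-0.8716, -0.3518, 0.24], [0, 0, 0.1789], 0]
    - [[-0.8716, -0.3518, 0.24], [0, 0, 0.1789], 0]
    - [[-0.8716, -0.3518, 0.24], [0, 0, 0.1789], 0]
    - [[-0.8716, -0.3518, 0.24], [0, 0, 0.1789], 0]
    - [[-0.8716, -0.3518, 0.24], [0, 0, 0.1789], 0]
    - [[-0.8716, -0.3518, 0.24], [0, 0, 0.1789], 0]
    - [[-0.8716, -0.3518, 0.24], [0, 0, 0.1789], 0]

```text
time: 1.95
position: [0.5769, 0.1946, 0.1241]
ee_rot: [179.8, -0.0, 90.0]
contact_force: [-0.6, 0.1, -0.1]
gripper_width: 0.0851
gripper_force: 0.0
```

>>> arm_command:
  commands:
    - [[0, 0, 0.12], [0, 0, 0], 0]
    - [[0, 0, 0.14], [0, 0, 0], 0]
    - [[0, 0, 0.14], [0, 0, 0], 0]
    - [[0, 0, 0.14], [0, 0, 0], 0]

```text
time: 2.35
position: [0.5766, 0.1943, 0.0533]
ee_rot: [180.0, -0.0, 90.0]
contact_force: [-0.0, -0.4, 0.4]
gripper_width: 0.0854
gripper_force: 0.0
```

Run:
```python
from m import *
a=shot("scene"); s=robot.get_state(); print(s['position'],s['ee_rot'])
p=s['position']
print('tcp px',proj("scene",p),'stud expect',proj("scene",(.576,.194,.03)))
b=cv2.resize(a[240:360,170:330],None,fx=4,fy=4,interpolation=cv2.INTER_CUBIC); cv2.imwrite("pics/g1.png",b[:,:,::-1])
```

```text
[0.57730478 0.19451396 0.05449538] [ 1.79835207e+02 -4.33978810e-02  9.00025256e+01]
tcp px [250.71319008 303.29053513] stud expect [251.1278699  308.38528245]
```

View pics/g1.png

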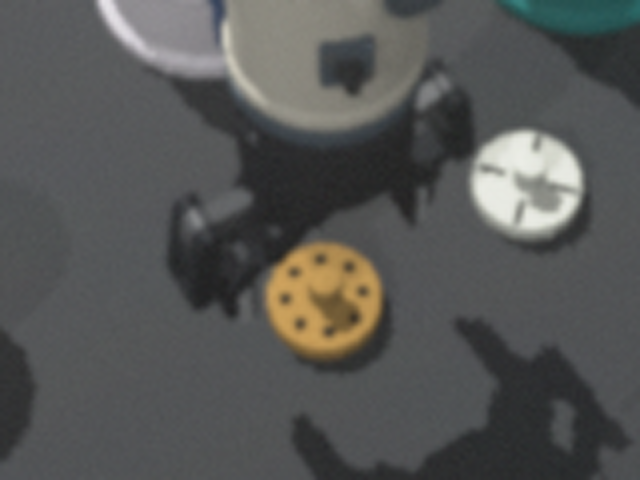

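The stud top appears at about (251,307), midway between the fingertips and within 1 px of the prediction, so I descend and grip.

>>> arm_command:
  commands:
    - [[0, 0, 0.03], [0, 0, 0], 0]
    - [[0, 0, 0.054], [0, 0, 0], 0]
    - [[0, 0, 0.054], [0, 0, 0], 0]
    - [[0, 0, 0.054], [0, 0, 0], 255]
    - [[0, 0, 0.054], [0, 0, 0], 255]
    - [[0, 0, 0.054], [0, 0, 0], 255]
    - [[0, 0, 0.054], [0, 0, 0], 255]
    - [[0, 0, 0.054], [0, 0, 0], 255]
    - [[0, 0, 0.054], [0, 0, 0], 255]
    - [[0, 0, 0.054], [0, 0, 0], 255]
    - [[0, 0, 0.054], [0, 0, 0], 255]
    - [[0, 0, 0.054], [0, 0, 0], 255]

```text
time: 3.6
position: [0.5765, 0.1943, 0.0259]
ee_rot: [180.0, -0.0, 90.0]
contact_force: [-1.6, -0.7, 5.3]
gripper_width: 0.013
gripper_force: 58.6
```

>>> arm_command:
  commands:
    - [[0, 0, -0.1], [0, 0, 0], 255]
    - [[0, 0, -0.2], [0, 0, 0], 255]
    - [[0, 0, -0.3], [0, 0, 0], 255]
    - [[0, 0, -0.3], [0, 0, 0], 255]
    - [[0, 0, -0.3], [0, 0, 0], 255]

```text
time: 4.1
position: [0.5768, 0.1943, 0.1762]
ee_rot: [179.9, -0.0, 90.0]
contact_force: [-0.3, 0.8, -3.4]
gripper_width: 0.013
gripper_force: 59.1
```

Run:
```python
from m import *
a=shot("scene"); s=robot.get_state(); print(s['position'],s['ee_rot'],s['gripper_width'],s['gripper_force'],s['contact_force'])
p=s['position']; print('tcp px',proj("scene",p),'die bottom',proj("scene",p-[0,0,.025]),proj("scene",p-[0,.0,.025-.012]))
b=cv2.resize(a[190:340,170:340],None,fx=4,fy=4,interpolation=cv2.INTER_CUBIC)[:600]; cv2.imwrite("pics/g2.png",b[:,:,::-1])
```

```text
[0.57588613 0.1940656  0.17367673] [-1.79893140e+02  3.02730315e-02  8.99981694e+01] 0.01320540868228268 59.08717453479767 [ 0.48094157  0.15761155 -3.49218445]
tcp px [251.4031363  271.24218967] die bottom [251.36285978 278.4653404 ] [251.38194028 275.04346191]
```

View pics/g2.png

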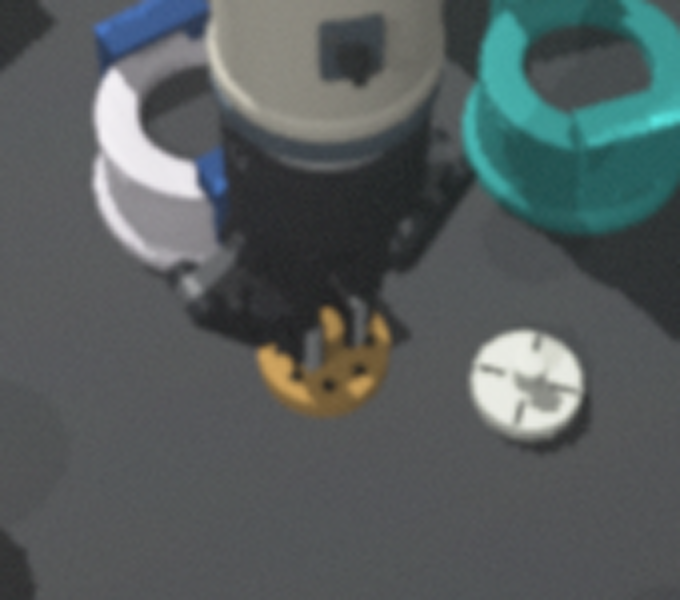

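The die is held level and centred on its stud (its centre is near (251,276)). Next I carry it over the bore.

>>> arm_command:
  commands:
    - [[-0.1, -0.024, 0], [0, 0, -0.0033], 255]
    - [[-0.2, -0.048, 0], [0, 0, -0.0033], 255]
    - [[-0.3, -0.072, 0], [0, 0, -0.0033], 255]
    - [[-0.397, -0.0966, 0], [0, 0, -0.0033], 255]
    - [[-0.397, -0.0966, 0], [0, 0, -0.0033], 255]
    - [[-0.397, -0.0966, 0], [0, 0, -0.0033], 255]
    - [[-0.397, -0.0966, 0.08], [0, 0, -0.0033], 255]
    - [[-0.397, -0.0966, 0.1], [0, 0, -0.0033], 255]
    - [[-0.397, -0.0966, 0.12], [0, 0, -0.0033], 255]
    - [[-0.397, -0.0966, 0.12], [0, 0, -0.0033], 255]
    - [[-0.397, -0.0966, 0.12], [0, 0, -0.0033], 255]

```text
time: 5.25
position: [0.5284, -0.0038, 0.116]
ee_rot: [180.0, -0.0, 91.2]
contact_force: [1.3, 0.2, -1.8]
gripper_width: 0.0132
gripper_force: 59.2
```

Run:
```python
from m import *
a=shot("scene"); s=robot.get_state(); print(s['position'],s['ee_rot'],s['contact_force'])
b=cv2.resize(a[150:290,150:310],None,fx=4,fy=4,interpolation=cv2.INTER_CUBIC); cv2.imwrite("pics/g3.png",b[:,:,::-1])
```

```text
[ 0.52863761 -0.00393933  0.11657839] [1.79897152e+02 5.98741485e-03 9.12236572e+01] [ 0.2376639   0.3688299  -2.11107527]
```

View pics/g3.png

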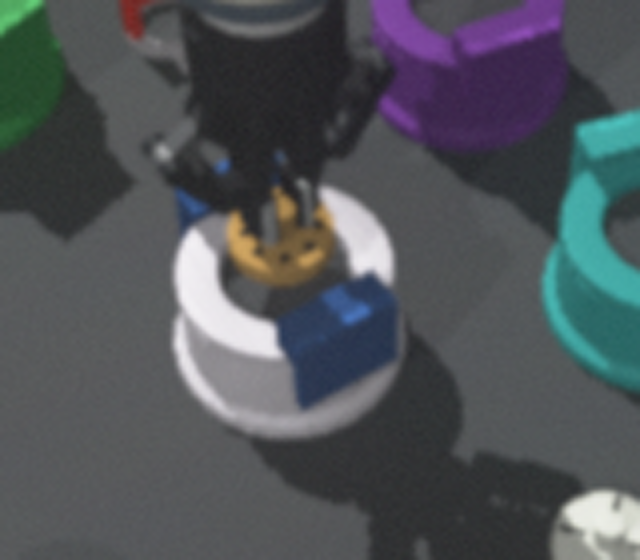

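The die sits about 20 mm above the rim, at crop x of about 280 against 284 for the bore, so it is centred. I lower and release.

>>> arm_command:
  commands:
    - [[0, 0, 0.03], [0, 0, 0], 255]
    - [[0, 0, 0.05], [0, 0, 0], 255]
    - [[0, 0, 0.058], [0, 0, 0], 255]
    - [[0, 0, 0.06], [0, 0, 0], 255]
    - [[0, 0, 0.06], [0, 0, 0], 255]
    - [[0, 0, 0.06], [0, 0, 0], 255]

```text
time: 5.9
position: [0.5276, -0.0043, 0.0858]
ee_rot: [-180.0, -0.0, 91.2]
contact_force: [-4.8, 0.5, 6.2]
gripper_width: 0.0132
gripper_force: 60.0
```

>>> arm_command:
  commands:
    - [[0, 0, 0], [0, 0, 0], 100]
    - [[0, 0, 0], [0, 0, 0], 100]
    - [[0, 0, 0], [0, 0, 0], 100]
    - [[0, 0, 0], [0, 0, 0], 100]
    - [[0, 0, 0], [0, 0, 0], 100]
    - [[0, 0, -0.06], [0, 0, 0], 100]
    - [[0, 0, -0.12], [0, 0, 0], 100]
    - [[0, 0, -0.2], [0, 0, 0], 0]
    - [[0, 0, -0.25], [0, 0, 0], 0]
    - [[0, 0, -0.25], [0, 0, 0], 0]

```text
time: 6.9
position: [0.5296, -0.0044, 0.2156]
ee_rot: [179.5, 0.0, 91.2]
contact_force: [0.4, -0.3, -0.5]
gripper_width: 0.0856
gripper_force: 0.0
```

>>> arm_command:
  commands:
    - [[-0.1, -0.024, 0], [0, 0, 0.02], 0]
    - [[-0.2, -0.048, 0], [0, 0, 0.045], 0]
    - [[-0.3, -0.072, 0], [0, 0, 0.07], 0]
    - [[-0.4, -0.095, 0], [0, 0, 0.095], 0]
    - [[-0.4992, -0.1186, 0], [0, 0, 0.12], 0]
    - [[-0.4992, -0.1186, 0], [0, 0, 0.2506], 0]
    - [[-0.4992, -0.1186, 0], [0, 0, 0.2506], 0]
    - [[-0.4992, -0.1186, 0], [0, 0, 0.2506], 0]
    - [[-0.4992, -0.1186, 0], [0, 0, 0.2506], 0]
    - [[-0.4992, -0.1186, 0], [0, 0, 0.2506], 0]
    - [[-0.4992, -0.1186, 0.1], [0, 0, 0.2506], 0]
    - [[-0.4992, -0.1186, 0.2], [0, 0, 0.2506], 0]
    - [[-0.4992, -0.1186, 0.24], [0, 0, 0.2506], 0]
    - [[-0.4992, -0.1186, 0.24], [0, 0, 0.2506], 0]
    - [[-0.4992, -0.1186, 0.24], [0, 0, 0.2506], 0]

```text
time: 8.4
position: [0.4737, -0.2551, 0.0903]
ee_rot: [-180.0, 0.0, 1.0]
contact_force: [0.4, -0.4, 1.1]
gripper_width: 0.0852
gripper_force: 0.0
```

Run:
```python
from m import *
a=shot("scene"); s=robot.get_state(); print(s['position'],s['ee_rot'],s['contact_force'])
print('bar expect',proj("scene",(.4737,-.2553,.05)))
b=cv2.resize(a[90:270,80:270],None,fx=3.3,fy=3.3,interpolation=cv2.INTER_CUBIC); cv2.imwrite("pics/g4.png",b[:,:,::-1])
t=shot("top"); m=masks(t,(230,150,276,192))['brass']; m[:,:238]=0
for u,v,ar,c in blobs(m,50):
    p,r=cv2.minEnclosingCircle(c); print('die in bore',p,r,ray("top",*p,.072)[:2],'bbox',cv2.boundingRect(c))
```

```text
[ 0.47447566 -0.25547795  0.09176964] [ 1.79935963e+02 -1.00793538e-01  9.68274754e-01] [-0.06053099  0.18549996  1.21897825]
bar expect [190.90366743 141.51022199]
die in bore (253.4166717529297, 170.12037658691406) 10.453842163085938 [ 0.5268058  -0.00576623] bbox (243, 160, 21, 21)
```

View pics/g4.png

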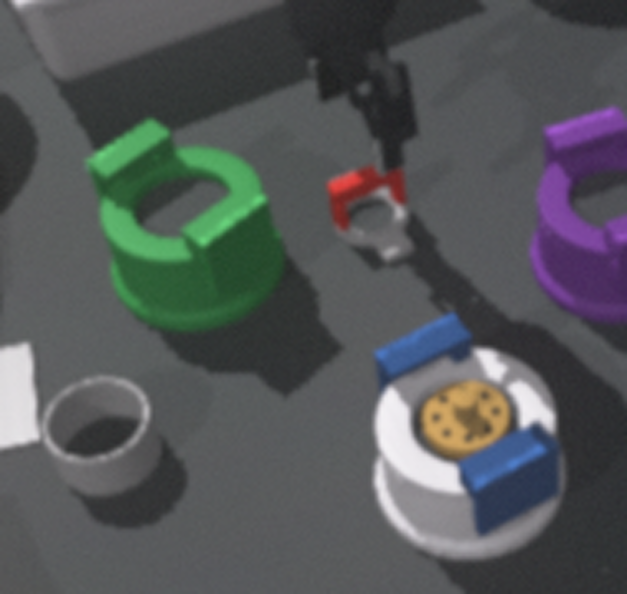

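The die lies flat and centred in the bore: holes up, at about crop (465,418) and measured at (0.527, -0.006) against the bore's (0.528, -0.005). The ring's bar is under the gripper, at about crop (367,183).

>>> arm_command:
  commands:
    - [[0, 0, 0.06], [0, 0, 0], 0]
    - [[0, 0, 0.11], [0, 0, 0], 0]
    - [[0, 0, 0.11], [0, 0, 0], 0]
    - [[0, 0, 0.11], [0, 0, 0], 0]
    - [[0, 0, 0.11], [0, 0, 0], 255]
    - [[0, 0, 0.11], [0, 0, 0], 255]
    - [[0, 0, 0.11], [0, 0, 0], 255]
    - [[0, 0, 0.11], [0, 0, 0], 255]
    - [[0, 0, 0.11], [0, 0, 0], 255]
    - [[0, 0, 0.11], [0, 0, 0], 255]
    - [[0, 0, 0.11], [0, 0, 0], 255]
    - [[0, 0, 0.11], [0, 0, 0], 255]
    - [[0, 0, 0.11], [0, 0, 0], 255]

```text
time: 9.8
position: [0.4741, -0.2553, 0.0358]
ee_rot: [180.0, -0.0, 1.0]
contact_force: [-0.4, -0.7, 4.1]
gripper_width: 0.0127
gripper_force: 59.3
```

>>> arm_command:
  commands:
    - [[0, 0, -0.08], [0, 0, 0], 255]
    - [[0, 0, -0.16], [0, 0, 0], 255]
    - [[0, 0, -0.26], [0, 0, 0], 255]
    - [[0, 0, -0.28], [0, 0, 0], 255]
    - [[0.025, -0.1, -0.28], [0, 0, -0.02], 255]
    - [[0.05, -0.2, -0.28], [0, 0, -0.04], 255]
    - [[0.075, -0.3, -0.28], [0, 0, -0.06], 255]
    - [[0.1, -0.4, -0.28], [0, 0, -0.08], 255]
    - [[0.1166, -0.4988, -0.28], [0, 0, -0.1], 255]
    - [[0.1166, -0.4988, -0.28], [0, 0, -0.12], 255]
    - [[0.1166, -0.4988, -0.28], [0, 0, -0.14], 255]
    - [[0.1166, -0.4988, -0.28], [0, 0, -0.16], 255]
    - [[0.1166, -0.4988, -0.28], [0, 0, -0.18], 255]
    - [[0.1166, -0.4988, -0.28], [0, 0, -0.2], 255]
    - [[0.1166, -0.4988, -0.28], [0, 0, -0.2089], 255]
    - [[0.1166, -0.4988, -0.28], [0, 0, -0.2089], 255]
    - [[0.1166, -0.4988, -0.28], [0, 0, -0.2089], 255]
    - [[0.1166, -0.4988, -0.28], [0, 0, -0.2089], 255]

```text
time: 11.6
position: [0.5277, -0.0047, 0.1745]
ee_rot: [-179.9, 0.0, 76.1]
contact_force: [0.4, -0.2, -3.2]
gripper_width: 0.0129
gripper_force: 59.7
```

Run:
```python
from m import *
a=shot("scene"); s=robot.get_state(); print(s['position'],s['ee_rot'],s['contact_force'],s['gripper_width'])
p=s['position']; print('ring bottom expect px in crop',(proj("scene",p-[0,0,.035])-[140,130])*4)
b=cv2.resize(a[130:275,140:310],None,fx=4,fy=4,interpolation=cv2.INTER_CUBIC); cv2.imwrite("pics/g5.png",b[:,:,::-1])
```

```text
[ 0.52774229 -0.0047273   0.17472429] [-1.79949963e+02  7.01017694e-03  7.61163541e+01] [ 0.25154834 -0.4443926  -3.79324473] 0.012810336166274508
ring bottom expect px in crop [317.77666388 256.58274192]
```

View pics/g5.png

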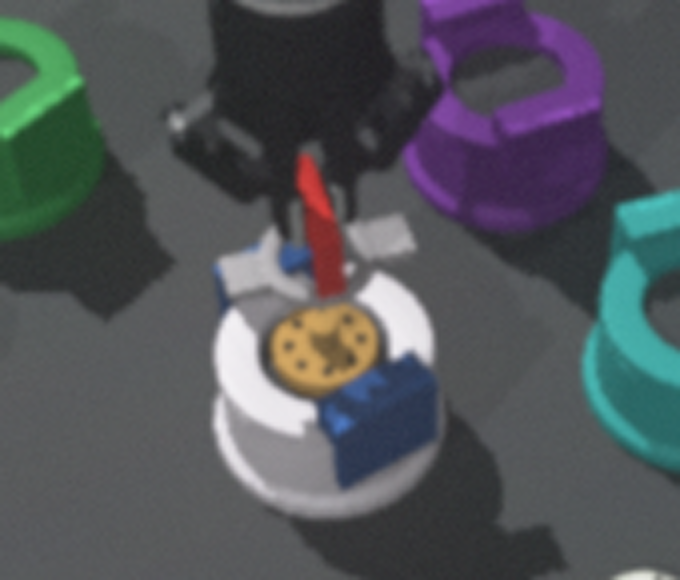

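The ring is held level with its ears at crop (250,275) and (385,238). Their midpoint (317,256) matches the prediction exactly, so I lower it between the claws.

>>> arm_command:
  commands:
    - [[0, 0, 0.04], [0, 0, 0], 255]
    - [[0, 0, 0.08], [0, 0, 0], 255]
    - [[0, 0, 0.105], [0, 0, 0], 255]
    - [[0, 0, 0.12], [0, 0, 0], 255]
    - [[0, 0, 0.128], [0, 0, 0], 255]
    - [[0, 0, 0.132], [0, 0, 0], 255]
    - [[0, 0, 0.134], [0, 0, 0], 255]
    - [[0, 0, 0.136], [0, 0, 0], 255]
    - [[0, 0, 0.136], [0, 0, 0], 255]
    - [[0, 0, 0.136], [0, 0, 0], 255]

```text
time: 12.65
position: [0.5282, -0.0048, 0.1078]
ee_rot: [179.9, -0.0, 76.2]
contact_force: [0.5, -0.1, -2.0]
gripper_width: 0.0129
gripper_force: 59.8
```

>>> arm_command:
  commands:
    - [[0, 0, 0.002], [0, 0, 0], 255]
    - [[0, 0, 0.002], [0, 0, 0.013], 255]
    - [[0, 0, 0.002], [0, 0, 0.026], 255]
    - [[0, 0, 0.002], [0, 0, 0.039], 255]
    - [[0, 0, 0.002], [0, 0, 0.052], 255]
    - [[0, 0, 0.002], [0, 0, 0.065], 255]
    - [[0, 0, 0.002], [0, 0, 0.078], 255]
    - [[0, 0, 0.002], [0, 0, 0.091], 255]
    - [[0, 0, 0.002], [0, 0, 0.104], 255]
    - [[0, 0, 0.002], [0, 0, 0.117], 255]
    - [[0, 0, 0.002], [0, 0, 0.13], 255]
    - [[0, 0, 0.002], [0, 0, 0.143], 255]
    - [[0, 0, 0.002], [0, 0, 0.156], 255]
    - [[0, 0, 0.002], [0, 0, 0.169], 255]
    - [[0, 0, 0.002], [0, 0, 0.182], 255]
    - [[0, 0, 0.002], [0, 0, 0.195], 255]
    - [[0, 0, 0.002], [0, 0, 0.2083], 255]
    - [[0, 0, 0.002], [0, 0, 0.2083], 255]
    - [[0, 0, 0.002], [0, 0, 0.2083], 255]

```text
time: 14.55
position: [0.5287, -0.0048, 0.1078]
ee_rot: [180.0, -0.2, 1.3]
contact_force: [-1.4, 0.1, 5.7]
gripper_width: 0.0128
gripper_force: 60.8
```

>>> arm_command:
  commands:
    - [[0, 0, 0], [0, 0, 0], 140]
    - [[0, 0, 0], [0, 0, 0], 140]
    - [[0, 0, 0], [0, 0, 0], 140]
    - [[0, 0, 0], [0, 0, 0], 140]
    - [[0, 0, 0], [0, 0, 0], 140]
    - [[0, 0, -0.06], [0, 0, 0], 140]
    - [[0, 0, -0.12], [0, 0, 0], 140]
    - [[0, 0, -0.22], [0, 0, 0], 0]
    - [[-0.1, 0, -0.3], [0, 0, 0], 0]
    - [[-0.2, 0, -0.3], [0, 0, 0], 0]
    - [[-0.3, 0, -0.3], [0, 0, 0], 0]
    - [[-0.3, 0, -0.3], [0, 0, 0], 0]
    - [[-0.3, 0, -0.3], [0, 0, 0], 0]

```text
time: 15.85
position: [0.3769, -0.0078, 0.2574]
ee_rot: [180.0, -0.2, 1.2]
contact_force: [0.8, -0.3, 0.6]
gripper_width: 0.085
gripper_force: 0.0
```

Run:
```python
from m import *
a=shot("scene"); t=shot("top"); s=robot.get_state(); print(s['position'],s['contact_force'])
for n,im in(("top",t),("scene",a)):
    m=masks(im,(225,140,285,205) if n=="top" else (185,170,260,260))['red']
    v,u=np.nonzero(m)
    if len(u)<20: print(n,'no red',len(u)); continue
    w=np.array([ray(n,x,y,.122)[:2] for x,y in zip(u,v)]); c=w.mean(0); l,V=np.linalg.eigh(np.cov((w-c).T)); print(n,c,np.degrees(np.arctan2(V[1,1],V[0,1]))%180,np.sqrt(l*12))
f=cv2.INTER_CUBIC
b=np.hstack([cv2.resize(t[130:210,215:295],(390,390),interpolation=f),cv2.resize(a[170:270,180:280],(390,390),interpolation=f)]); cv2.imwrite("pics/g6.png",b[:,:,::-1])
```

```text
[ 0.37826401 -0.00786855  0.25640206] [-0.14281767  0.77699203 -0.26843318]
top [ 0.52669884 -0.00535057] 1.2957246549246122 [0.01324331 0.05811448]
scene [0.53525402 0.00309998] 9.091969226069295 [0.02663055 0.06321169]
```

View pics/g6.png

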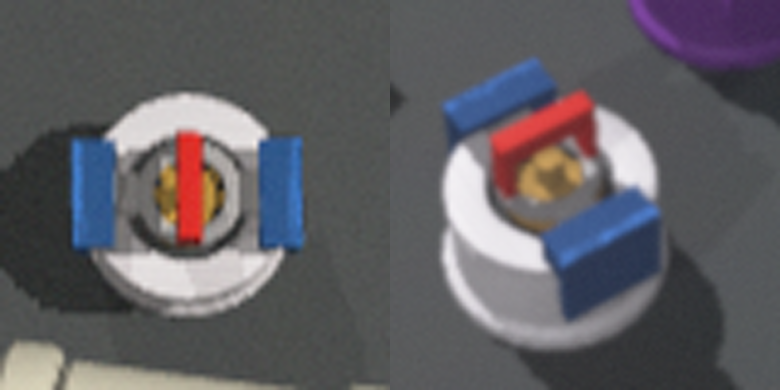

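The bar lies at 1.3° and the barrel at about 1.2°. The ring is centred at (0.527, -0.005) with its ears under both claws, and the die is beneath it. The gripper is clear, so I hand in.

```bash
python3 -c "
from bench import robot
print(robot.job_done())"
```

```text
the job is handed in; nothing more can be done
None
```

The job is handed in: the brass die lies flat, stud up, in the bore, the ring is turned clockwise until its ears are in line under the claws, and the gripper is clear, about 16 s into the 54 s limit.

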